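# Snap the lid shut on a prep tub

## Task

The green lid on the white food tub is only resting on its rim: press it down with your fingertips all the way round, corners and long sides, until all six sections of its rim have snapped fully home. Press only: do not pick up, tip or drag the tub, and leave the blue-lidded tub and everything else on the worktop where they stand.

Things in the scene. Friction and masses are not known exactly. Their poses are not given: they have to be found in the camera images.
- tub: White rectangular food tub with a green lid, loose on the table, 1.5 to 2 kg. Origin: centre of its underside; x along its long side, z up. 182 (x) x 132 (y) mm over the lid. The lid's rim, a flat band 14 mm wide, is cut by narrow slots into six stiff sections: four corners (meeting at mid short side) and the 78 mm middles of the two long sides. Inside the rim the fixed lid panel lies at 92 mm.
- corner_pp_top (a point): The place to press on the lid section at the +x +y corner of the tub: middle of the flat top of the rim there, at (78, 53) mm in the tub's frame, marked with three small ribs. It moves with the section: 107 to 108 mm above the table when loose, 100 mm when home. Axes as the tub's.
- corner_pp (a joint): Downward travel in m of the lid section at the +x +y corner: 0 fully up, 0.008 snapped home. It moves straight down on its own; after 1 mm of play it takes up to about 10 N, and at 4 to 6 mm it gives way, snaps the rest of the way by itself and stays, rigid at the bottom. Let go earlier, it comes back up part of the way.
- corner_pm_top (a point): The place to press on the lid section at the +x -y corner of the tub: middle of the flat top of the rim there, at (78, -53) mm in the tub's frame, marked with three small ribs. It moves with the section: 107 to 108 mm above the table when loose, 100 mm when home. Axes as the tub's.
- corner_pm (a joint): Downward travel in m of the lid section at the +x -y corner: 0 fully up, 0.008 snapped home. It moves straight down on its own; after 1 mm of play it takes up to about 10 N, and at 4 to 6 mm it gives way, snaps the rest of the way by itself and stays, rigid at the bottom. Let go earlier, it comes back up part of the way.
- corner_mp_top (a point): The place to press on the lid section at the -x +y corner of the tub: middle of the flat top of the rim there, at (-78, 53) mm in the tub's frame, marked with three small ribs. It moves with the section: 107 to 108 mm above the table when loose, 100 mm when home. Axes as the tub's.
- corner_mp (a joint): Downward travel in m of the lid section at the -x +y corner: 0 fully up, 0.008 snapped home. It moves straight down on its own; after 1 mm of play it takes up to about 10 N, and at 4 to 6 mm it gives way, snaps the rest of the way by itself and stays, rigid at the bottom. Let go earlier, it comes back up part of the way.
- corner_mm_top (a point): The place to press on the lid section at the -x -y corner of the tub: middle of the flat top of the rim there, at (-78, -53) mm in the tub's frame, marked with three small ribs. It moves with the section: 107 to 108 mm above the table when loose, 100 mm when home. Axes as the tub's.
- corner_mm (a joint): Downward travel in m of the lid section at the -x -y corner: 0 fully up, 0.008 snapped home. It moves straight down on its own; after 1 mm of play it takes up to about 10 N, and at 4 to 6 mm it gives way, snaps the rest of the way by itself and stays, rigid at the bottom. Let go earlier, it comes back up part of the way.
- side_p_top (a point): The place to press on the lid section at the middle of the +y long side of the tub: middle of the flat top of the rim there, at (0, 59) mm in the tub's frame, marked with three small ribs. It moves with the section: 107 to 108 mm above the table when loose, 100 mm when home. Axes as the tub's.
- side_p (a joint): Downward travel in m of the lid section at the middle of the +y long side: 0 fully up, 0.008 snapped home. It moves straight down on its own; after 1 mm of play it takes up to about 10 N, and at 4 to 6 mm it gives way, snaps the rest of the way by itself and stays, rigid at the bottom. Let go earlier, it comes back up part of the way.
- side_m_top (a point): The place to press on the lid section at the middle of the -y long side of the tub: middle of the flat top of the rim there, at (0, -59) mm in the tub's frame, marked with three small ribs. It moves with the section: 107 to 108 mm above the table when loose, 100 mm when home. Axes as the tub's.
- side_m (a joint): Downward travel in m of the lid section at the middle of the -y long side: 0 fully up, 0.008 snapped home. It moves straight down on its own; after 1 mm of play it takes up to about 10 N, and at 4 to 6 mm it gives way, snaps the rest of the way by itself and stays, rigid at the bottom. Let go earlier, it comes back up part of the way.
- blue_tub: Bystander: the same white tub with a blue lid, already snapped shut: 182 x 132 x 100 mm, about 1.3 kg. Origin: centre of its underside; z up.
- spice_jar: Bystander: brown spice jar with a yellow cap, 62 mm across, 135 mm tall. Origin: centre of its underside.
- herb_jar: Bystander: green-brown herb jar with a red cap, 52 mm across, 115 mm tall. Origin: centre of its underside.
- squeeze_bottle: Bystander: red sauce squeeze bottle with a white nozzle, 58 mm across, 148 mm tall. Origin: centre of its underside.
- pizza_cutter: Bystander: pizza wheel lying flat, steel disc 92 mm across at its +x end, black handle to -x, 210 mm long, 25 mm high. Origin: on the table under it, 50 mm from the disc's centre.
- bowl: Bystander: steel bowl, 124 mm across, 55 mm high. Origin: centre of its underside.
- lid_stack: Bystander: small stack of black portion-cup lids, 68 mm across, 29 mm high. Origin: centre of its underside.

How it is judged:
At the end, for the whole second after the job is handed in: All six lid sections are snapped home (each at least 6.8 mm of its 8 mm travel down), the tub stands flat and at rest on the table within 40 mm of where it started, and no bystander has moved 30 mm or more (value of joint each of corner_pp, corner_pm, corner_mp, corner_mm, side_p, side_m above 0.0068 m and height (world z) of tub below 0.006 m and angle between tub's own z axis and vertical below 0.05 rad and distance of tub from where it was at the start of the episode below 0.04 m and linear speed of tub below 0.02 m/s and distance of each of blue_tub, spice_jar, herb_jar, squeeze_bottle, pizza_cutter, bowl, lid_stack from where it was at the start of the episode below 0.03 m); the robot touches nothing.
It fails at once if the green-lidded tub is lifted or tipped (height (world z) of tub above 0.012 m or angle between tub's own z axis and vertical above 0.15 rad).
It fails at once if the green-lidded tub is dragged more than 40 mm (distance of tub from where it was at the start of the episode above 0.04 m).
It fails at once if another thing on the table is moved more than 30 mm, lifted or knocked over (distance of any of blue_tub, spice_jar, herb_jar, squeeze_bottle, pizza_cutter, bowl, lid_stack from where it was at the start of the episode above 0.03 m or angle between any of blue_tub, spice_jar, herb_jar, squeeze_bottle, pizza_cutter, bowl, lid_stack's own z axis and vertical above 0.4 rad).
It also fails if it takes over 42 s, if anything falls off the work surface, if the arm or the gripper's body presses on something with over 40 N, if the wrist force passes 120 N, or if a joint passes its speed limit or range.

## Robot

A 6-joint arm with a two-finger parallel gripper is mounted at the origin on the work surface. World frame = base frame: x ahead of the robot, y to its left, z up, the work surface at z = 0. Lengths are in m, angles in rad, forces in N, time in s.
With the tool pointing down it reaches from about 0.425 to 0.95 m from the base axis. Payload 3.5 kg.
Tool frame: the origin (TCP) lies on the centre line of the jaws, within the pads' length; the fingertips stand 11 mm ahead of it and the grasp point (between the pads) lies 8 mm behind it; x points along the fingers, y is the direction in which the jaws open and shut, and the axes are right-handed (so a half turn about x gives the same grasp; the last joint's range is limited). The gripper opens to 85 mm and grips with 20 to 120 N. Pads are 22 mm wide; open, the fingers measure 114 mm over their backs; the gripper's body (76 mm by 85 mm) begins 54 mm behind the grasp point. The pads swing forward as they close: fully open they stand 13 mm farther back than shut.
Start: joints at [0.992, 0.286, 1.577, -0, 1.279, -0.15], TCP at [0.281, 0.614, 0.242] pointing down, gripper open.
Joint ranges: [-2.77, 2.77], [-0.9, 2.22], [0.21, 2.48], [-1.53, 4.67], [0.24, 2.81], [-2.84, 2.84]. Speed limits (rad/s): [2.79, 2.79, 3.14, 3.14, 3.14, 3.14].

## Interface

Orientations are given as a unit quaternion [x, y, z, w].
In Python, from plant import ctrl gives the robot as it stands. The module is installed in compiled form; this text tells all that it offers.
- The arm moves only by the tool drive_tool, never from a script. Its argument "series" is a list of rows, each a list of 2 entries, a list of its own where there are three numbers: the shift along the tool's x, y, z in units of 50 mm (1.0 is 50 mm), then the turn, a rotation vector about the tool's x, y, z in degrees. A call has 1 to 5 rows; each row shifts and turns the pose as measured when the row begins, along the tool's axes as they then stand; what a row does not reach is not made up. A row lasts 1/10 s, in which the tool goes at most 50 mm and 8.59 degrees, less where a joint would pass 70% of its speed; a pose out of reach is approached as far as the arm can. A call is refused whole if a number of a shift passes 1 or a number of a turn 8.59, either way. A call with a gripper value outside its range is refused whole. "grip" is the gripper's target within -1 to 1 (fully open at 1, half-way at 0, shut at -1), set as the call begins (left out, the last holds). The fingers move at their own pace and stop on an object; "newtons" is the grip in N (left out, the last holds). Time passes only in rows, so rows that do not move let the fingers close. It gives the time, the measured TCP pose, the force and the opening at its end, in the units of the state.
- ctrl.get_state(): the state, without advancing time (a new reading comes with each control period).
- ctrl.read_camera(name): name is "scene" or "top" or "wrist"; returns a dict with "img" (420x560x3 uint8, red, green, blue), "camera_matrix" (3x3 intrinsics, pixels), "R" (3x3) and "t" (3): a world point X has camera coordinates R X + t. Camera axes: x right, y down, z forward; pixel columns grow to the right and rows downward; lengths in m; the calibration is good to about 2 mm. The wrist camera is an equidistant fisheye: a pixel r from the principal point sees the ray r / f radians off the axis. A picture is of the moment at which its call begins. There is no depth.
- ctrl.sign_off(): hands the job in, once; it reports no verdict.
The state is a dict: "time": time; "qpos": joint angles; "dq": joint speeds; "joint_efforts": joint torques, N m; "eef_pos": TCP position; "tcp_rot": TCP orientation; "contact_force": force on the tool from outside, world axes, zero at the start; "wrist_torque": the same for the moment, N m; "opening": opening from 0.0 (shut) to 1.0 (fully open).
Only numpy, scipy, OpenCV 4.12 (cv2) and the standard library are available. Lean on these libraries where they do the work, as an engineer would, in place of code of your own. Each camera call takes 0.05 s, during which the arm holds its last target.

## Working session

There is one attempt and no reset: what is moved stays moved. The work goes in short steps, Python scripts to look and compute and a tool call to move; the robot and the scene stay as the last step left them, time stands still between calls to the robot, and variables do not carry over. Pictures are saved under pics/ and viewed, and the job is handed in when it is done.

Besides the shell and the picture viewer there is one more tool, called after "Emit:" as name(argument=value, ...), one argument or row to a line, values as JSON. drive_tool: Moves the arm, as the interface text tells. Its arguments: {"type":"object","properties":{"series":{"type":"array"},"grip":{"type":"number"},"newtons":{"type":"number"}},"required":["series"]}

```bash
mkdir -p pics
python3 - <<'E'
from plant import ctrl
import cv2
s=ctrl.get_state();print(s)
for n in ["scene","top"]:
    c=ctrl.read_camera(n);cv2.imwrite(f"pics/{n}0.png",cv2.cvtColor(c["img"],cv2.COLOR_RGB2BGR));print(n,c["camera_matrix"].tolist(),c["R"].tolist(),c["t"].tolist())
E
```

```text
{'time': 0.0, 'qpos': array([ 9.91959129e-01,  2.87215420e-01,  1.57818012e+00, -2.62083840e-05,
        1.27857257e+00, -1.49990383e-01]), 'dq': array([ 0.00028507, -0.00067067,  0.00130341,  0.00019029,  0.00052438,
        0.00073475]), 'joint_efforts': array([-3.99178534e-04, -4.06000972e+01, -2.92619634e+01, -2.02844212e-04,
        5.87258226e-03,  9.83607521e-06]), 'eef_pos': array([0.28030582, 0.61335757, 0.24091227]), 'tcp_rot': array([ 0.14967048,  0.69120462, -0.1512462 ,  0.69062255]), 'contact_force': array([ 0.09617595, -0.9030651 , -0.14997426]), 'wrist_torque': array([ 0.0626657 , -0.02377207,  0.02100915]), 'opening': 1.0053342191752477}
scene [[496.2514920305173, 0.0, 281.14719333433715], [0.0, 496.2514920305173, 202.2746536242767], [0.0, 0.0, 1.0]] [[-0.0495466088008783, 0.9987015512189247, -0.011846735805573798], [0.8498922472356315, 0.03592774086528677, -0.5257303163458288], [-0.5246220560032728, -0.03611660323495467, -0.8505688034049145]] [0.021079657406485926, -0.3747865918302889, 1.6568686099956929]
top [[382.0854730851445, 0.0, 278.15733119953825], [0.0, 382.0854730851445, 211.2456992225578], [0.0, 0.0, 1.0]] [[-0.006227603707583843, -0.9999790182814579, 0.0017832411259306002], [-0.9854424845648209, 0.005834078937536957, -0.1699090142919534], [0.16989504573934444, -0.002815407573071695, -0.985458140619592]] [0.012483200882687452, 0.512820646902242, 1.1879900782936177]
```

View pics/scene0.png

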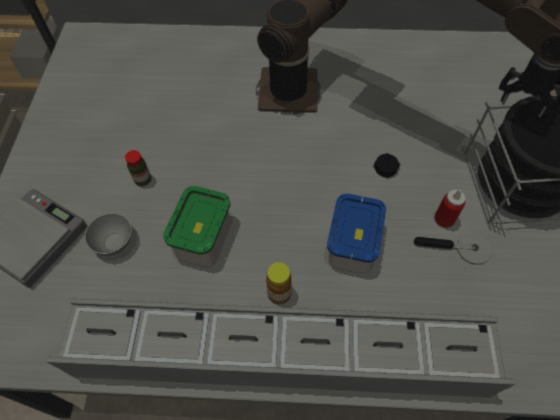

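View pics/top0.png

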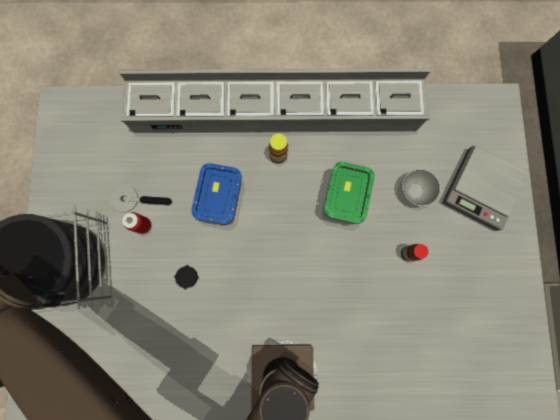

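The scene view has the green lid at about (198,220) and the top view at (350,192). The arm is clear of it. I'll enlarge both crops.

Run:
```python
import cv2
a=cv2.imread("pics/scene0.png")[175:275,150:250];b=cv2.imread("pics/top0.png")[150:235,310:395]
cv2.imwrite("pics/sc.png",cv2.resize(a,(800,800),interpolation=2)[:600]);cv2.imwrite("pics/tc.png",cv2.resize(b,(595,595),interpolation=2))
```

```text
(no output)
```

View pics/sc.png

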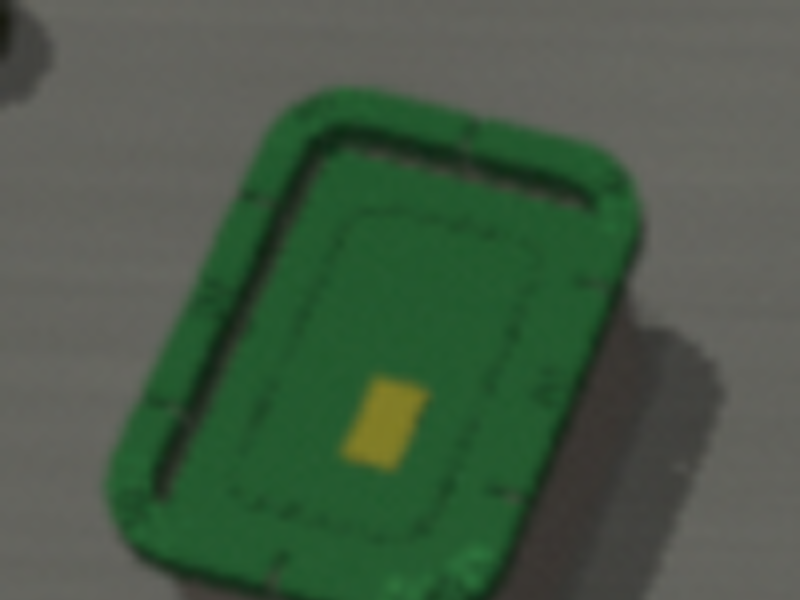

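View pics/tc.png

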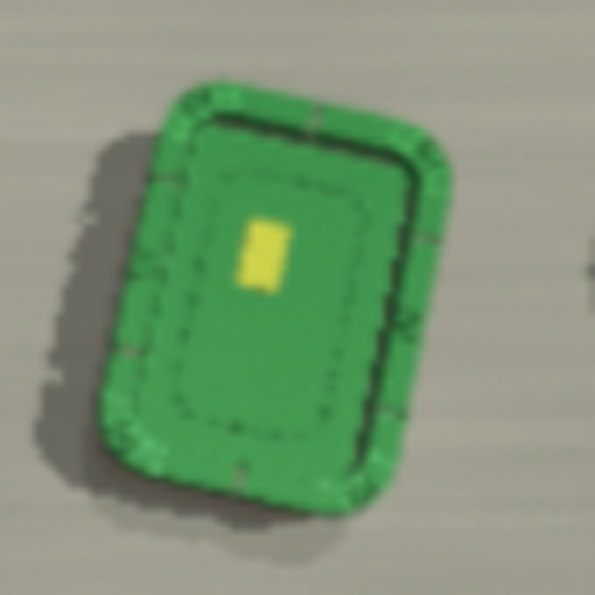

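```bash
cat > h.py <<'E'
import numpy as np
P=np.array([[78,53],[78,-53],[0,-59],[-78,-53],[-78,53],[0,59]])/1e3
N="pp pm sm mm mp sp".split()
E
python3 - <<'E'
from h import *
from plant import ctrl
from scipy.optimize import least_squares
top=np.array([[200,103],[430,155],[408,325],[360,490],[127,437],[143,262]])/7-.43+[310,150]
sc=np.array([[460,585],[130,500],[212,295],[308,108],[612,182],[545,385]])/8-.44+[150,175]
cs=[ctrl.read_camera("top"),ctrl.read_camera("scene")]
z=.1075
def W(p): 
    c,s=np.cos(p[2]),np.sin(p[2]);return np.c_[P@np.array([[c,s],[-s,c]])+p[:2],np.full(6,z)]
def proj(c,X):
    q=X@c["R"].T+c["t"];q=q@c["camera_matrix"].T;return q[:,:2]/q[:,2:]
for sel in ([0],[1],[0,1]):
    f=lambda p:np.concatenate([(proj(cs[i],W(p))-[top,sc][i]).ravel() for i in sel])
    r=least_squares(f,[.6,-.2,-.2]);print(sel,r.x.round(4),np.abs(r.fun).max().round(2),np.degrees(r.x[2]))
print(dict(zip(N,W(r.x).round(4).tolist())))
for n,c in zip("ts",cs):
    def bp(u,v,z):
        d=c["R"].T@np.linalg.inv(c["camera_matrix"])@[u,v,1];o=-c["R"].T@c["t"];return (o+d*(z-o[2])/d[2]).round(3)
    print(n,[bp(*q) for q in ([(284,138,.135),(418,252,.115),(420,189,.05)] if n=="t" else [(279,272,.135),(135,158,.115),(110,235,.05)])] if n else 0)
s=ctrl.get_state()
from scipy.spatial.transform import Rotation as R
print(s["time"],R.from_quat(s["tcp_rot"]).as_matrix().round(3))
E
```

```text
[0] [ 0.5622 -0.2102 -0.2411] 0.58 -13.815934298675113
[1] [ 0.5604 -0.2095 -0.222 ] 1.27 -12.718290541112788
[0, 1] [ 0.5612 -0.2097 -0.2303] 1.7 -13.193962770824024
{'pp': [0.6492, -0.1759, 0.1075], 'pm': [0.625, -0.2791, 0.1075], 'sm': [0.5477, -0.2671, 0.1075], 'mm': [0.4732, -0.2435, 0.1075], 'mp': [0.4974, -0.1403, 0.1075], 'sp': [0.5747, -0.1522, 0.1075]}
t [array([ 0.726, -0.01 ,  0.135]), array([ 0.375, -0.407,  0.115]), array([ 0.582, -0.451,  0.05 ])]
s [array([0.717, 0.011, 0.135]), array([ 0.385, -0.405,  0.115]), array([ 0.593, -0.447,  0.05 ])]
0.2 [[-0.001  0.416  0.909]
 [-0.001  0.909 -0.416]
 [-1.    -0.001 -0.   ]]
```

The two-camera fit puts the tub at (0.561, -0.210) with a yaw of -13.2°. Next I shut the gripper and travel towards it at height.

Emit:
drive_tool(
  series=[
    [[0,-0.66,0.7],[0,0,0]],
    [[0,-0.66,0.7],[0,0,0]],
    [[0,-0.66,0.7],[0,0,0]],
    [[0,-0.66,0.7],[0,0,0]],
    [[0,-0.66,0.7],[0,0,0]],
  ],
  grip=-1,
  newtons=60,
)

```text
time: 0.7
eef_pos: [0.3709, 0.3882, 0.2387]
tcp_rot: [0.146, 0.692, -0.148, 0.691]
contact_force: [0.4, -0.1, -0.2]
opening: 0.141
```

Emit:
drive_tool(
  series=[
    [[0,-0.66,0.7],[0,0,0]],
    [[0,-0.66,0.7],[0,0,0]],
    [[0,-0.66,0.7],[0,0,0]],
    [[0,-0.66,0.7],[0,0,0]],
    [[0,-0.66,0.7],[0,0,0]],
  ],
)

```text
time: 1.2
eef_pos: [0.465, 0.157, 0.239]
tcp_rot: [0.146, 0.692, -0.147, 0.692]
contact_force: [0.1, 0.3, -0.6]
opening: -0.002
```

Emit:
drive_tool(
  series=[
    [[0,-0.66,0.7],[0,0,0]],
    [[0,-0.66,0.7],[0,0,0]],
    [[0,-0.66,0.7],[0,0,0]],
    [[0,-0.66,0.7],[0,0,0]],
    [[0,0,0],[-6,0,0]],
  ],
)

```text
time: 1.7
eef_pos: [0.5421, -0.0333, 0.2397]
tcp_rot: [0.11, 0.697, -0.112, 0.699]
contact_force: [-0.8, 1.9, -0.4]
opening: -0.003
```

```bash
cat >> h.py <<'E'
from plant import ctrl
from scipy.spatial.transform import Rotation as R
TUB=[.5612,-.2097,-.2303]
def show(dz=.0):
    s=ctrl.get_state();M=R.from_quat(s["tcp_rot"]).as_matrix();p=s["eef_pos"]
    print(s["time"],p.round(4),"F",s["contact_force"].round(1),"op",round(s["opening"],3))
    c,sn=np.cos(TUB[2]),np.sin(TUB[2]);D=np.array([[c,sn,0],[-sn,c,0],[0,0,1]])
    print("tool axes in tub\n",(D@M).round(3),"tcp in tub mm",(D@(p-[TUB[0],TUB[1],0])*1e3).round(1))
    yt=(D@M)[:,1];print("yaw err deg about tool x",np.degrees(np.arctan2(-yt[0],yt[1])).round(2))
    for n,q in zip(N,P):
        t=np.array([TUB[0]+c*q[0]-sn*q[1],TUB[1]+sn*q[0]+c*q[1],p[2]]);print(n,(M.T@(t-p)/.05).round(3),end="; ")
if __name__=="__main__": show()
E
python3 h.py
```

```text
1.7 [ 0.5421 -0.0333  0.2397] F [-0.8  1.9 -0.4] op -0.003
tool axes in tub
 [[ 0.003  0.086  0.996]
 [-0.002  0.996 -0.086]
 [-1.    -0.002  0.003]] tcp in tub mm [-58.8 167.4 239.7]
yaw err deg about tool x -4.91
pp [ 0.014 -2.045  2.922]; pm [ 0.019 -4.157  3.103]; sm [ 0.014 -4.41   1.559]; mm [ 0.008 -4.424 -0.005]; mp [ 0.004 -2.312 -0.186]; sp [ 0.009 -2.059  1.358];
```

Emit:
drive_tool(
  series=[
    [[0.2,-0.7,0.45],[-5,0,0]],
    [[0.4,-0.6,0.5],[0,0,0]],
    [[0.5,-0.6,0.5],[0,0,0]],
    [[0.5,-0.2,0],[0,0,0]],
    [[0,0,0],[0,0,0]],
  ],
)

```text
time: 2.2
eef_pos: [0.5885, -0.1603, 0.1587]
tcp_rot: [0.079, 0.7, -0.081, 0.705]
contact_force: [0.1, -0.2, -1.4]
opening: 0.005
```

```bash
python3 h.py
python3 - <<'E'
from plant import ctrl
import cv2
for n in ["wrist","top","scene"]:
    c=ctrl.read_camera(n);im=cv2.cvtColor(c["img"],cv2.COLOR_RGB2BGR)
    if n=="top": im=cv2.resize(im[130:260,280:440],None,fx=4,fy=4,interpolation=2)
    if n=="scene": im=cv2.resize(im[150:290,120:290],None,fx=4,fy=4,interpolation=2)
    cv2.imwrite(f"pics/{n}1.png",im)
E
```

```text
2.2 [ 0.5885 -0.1603  0.1587] F [ 0.1 -0.2 -1.4] op 0.005
tool axes in tub
 [[ 0.007 -0.004  1.   ]
 [-0.002  1.     0.004]
 [-1.    -0.002  0.007]] tcp in tub mm [ 15.3  54.4 158.7]
yaw err deg about tool x 0.24
pp [ 0.009 -0.032  1.254]; pm [ 0.012 -2.152  1.245]; sm [ 1.000e-03 -2.266e+00 -3.150e-01]; mm [-0.009 -2.139 -1.875]; mp [-0.013 -0.019 -1.866]; sp [-0.002  0.094 -0.305];
```

View pics/wrist1.png

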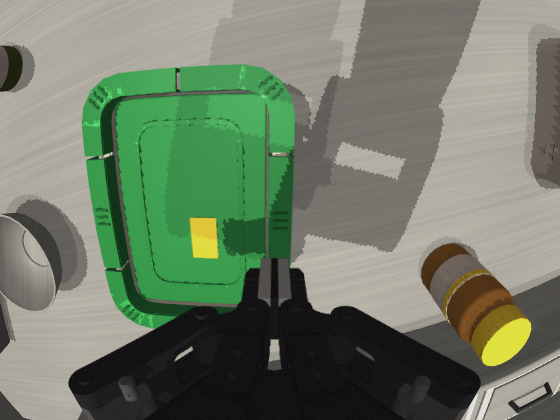

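View pics/scene1.png

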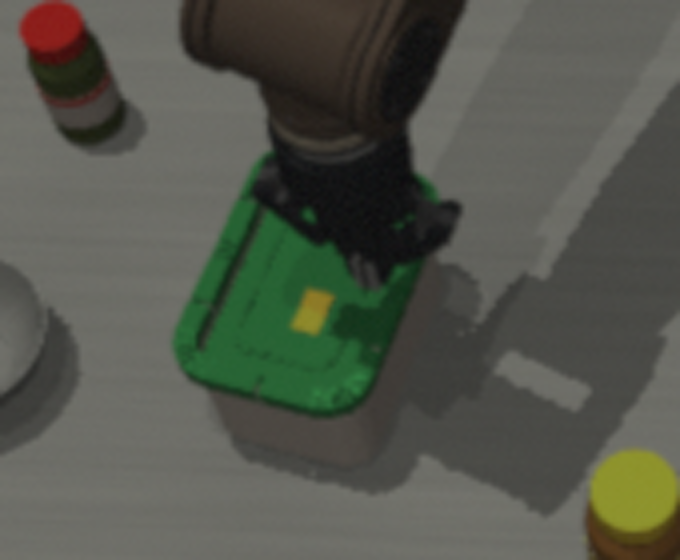

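The wrist view shows ribs at about (98,97), (270,88), (101,215), (281,220) and (131,312). I'll refine the pose from those.

Run:
```python
from h import *
import cv2
from scipy.optimize import least_squares
c=ctrl.read_camera("wrist");K=c["camera_matrix"]
cv2.imwrite("pics/wc.png",cv2.resize(cv2.cvtColor(c["img"],cv2.COLOR_RGB2BGR)[50:340,70:310],None,fx=2,fy=2))
px={"mm":(98,97),"mp":(270,88),"sm":(101,215),"sp":(281,220),"pm":(131,312)}
def pr(X):
    q=X@c["R"].T+c["t"];u=cv2.fisheye.distortPoints if 0 else None
    th=np.arctan2(np.hypot(q[:,0],q[:,1]),q[:,2]);ph=np.arctan2(q[:,1],q[:,0])
    return np.c_[K[0,2]+K[0,0]*th*np.cos(ph),K[1,2]+K[1,1]*th*np.sin(ph)]
ks=list(px);I=[N.index(k) for k in ks];uv=np.array([px[k] for k in ks],float)
def f(p):
    co,s=np.cos(p[2]),np.sin(p[2]);X=np.c_[P[I]@np.array([[co,s],[-s,co]])+p[:2],np.full(len(I),.1075)]
    return (pr(X)-uv).ravel()
r=least_squares(f,TUB);print(r.x.round(4),r.fun.round(1),"at prior",f(TUB).round(1))
```

```text
[ 0.5676 -0.2108 -0.2367] [ 1.8  1.5 -0.9  1.5  3.8  0.  -3.5 -1.7  0.9 -3.8] at prior [  0.2  -7.8  -2.5 -10.3   1.9  -8.3  -4.  -12.   -0.7 -10. ]
```

View pics/wc.png

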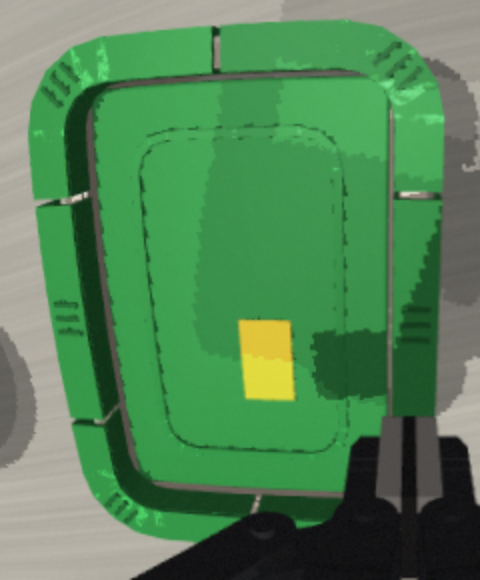

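Run:
```python
from h import *
from scipy.optimize import least_squares
c=ctrl.read_camera("wrist");K=c["camera_matrix"]
px={"mm":(100,92),"mp":(268.5,81),"sm":(103.5,208.5),"sp":(278.5,212.5),"pm":(132.5,302.5)}
def pr(X):
    q=X@c["R"].T+c["t"]
    th=np.arctan2(np.hypot(q[:,0],q[:,1]),q[:,2]);ph=np.arctan2(q[:,1],q[:,0])
    return np.c_[K[0,2]+K[0,0]*th*np.cos(ph),K[1,2]+K[1,1]*th*np.sin(ph)]
ks=list(px);I=[N.index(k) for k in ks];uv=np.array([px[k] for k in ks],float)
def f(p):
    co,s=np.cos(p[2]),np.sin(p[2]);X=np.c_[P[I]@np.array([[co,s],[-s,co]])+p[:2],np.full(len(I),.1075)]
    return (pr(X)-uv).ravel()
r=least_squares(f,TUB);print(r.x.round(4),r.fun.round(1),"at prior",f(TUB).round(1))
```

```text
[ 0.5638 -0.2095 -0.233 ] [-0.1 -0.1  0.5  0.6  1.   0.3 -0.6 -1.5 -0.9  0.8] at prior [-1.6 -3.5 -1.3 -3.9 -0.5 -2.8 -1.9 -5.5 -2.2 -1.7]
```

```bash
sed -i 's/^TUB=.*/TUB=[.5635,-.2096,-.2325]/' h.py; python3 h.py
```

```text
2.45 [ 0.5919 -0.159   0.1656] F [-0.8  0.3  0.2] op -0.0
tool axes in tub
 [[ 0.019 -0.01   1.   ]
 [-0.003  1.     0.01 ]
 [-1.    -0.004  0.019]] tcp in tub mm [ 16.   55.8 165.6]
yaw err deg about tool x 0.57
pp [ 0.023 -0.067  1.24 ]; pm [ 0.031 -2.187  1.219]; sm [ 2.000e-03 -2.292e+00 -3.420e-01]; mm [-0.027 -2.156 -1.901]; mp [-0.035 -0.036 -1.879]; sp [-0.006  0.068 -0.318];
```

Emit:
drive_tool(
  series=[
    [[0.25,0.08,-0.25],[0,0,0]],
    [[0.25,0,0],[0,0,0]],
    [[0,0,0],[0,0,0]],
  ],
)

```text
time: 2.75
eef_pos: [0.5834, -0.1507, 0.145]
tcp_rot: [0.074, 0.693, -0.08, 0.712]
contact_force: [-0.3, 0.8, 0.3]
opening: 0.0
```

```bash
python3 h.py
```

```text
2.75 [ 0.5834 -0.1507  0.145 ] F [-0.3  0.8  0.3] op 0.0
tool axes in tub
 [[ 0.028 -0.014  1.   ]
 [-0.005  1.     0.014]
 [-1.    -0.005  0.028]] tcp in tub mm [  5.8  61.9 145. ]
yaw err deg about tool x 0.79
pp [ 0.041 -0.198  1.44 ]; pm [ 0.052 -2.317  1.411]; sm [ 0.009 -2.416 -0.15 ]; mm [-0.036 -2.274 -1.708]; mp [-0.046 -0.154 -1.678]; sp [-0.003 -0.056 -0.117];
```

Emit:
drive_tool(
  series=[
    [[0.2,-0.05,-0.1],[-0.8,1.6,0]],
    [[0.15,0,0],[0,0,0]],
    [[0,0,0],[0,0,0]],
  ],
)

```text
time: 3.05
eef_pos: [0.5795, -0.1523, 0.1279]
tcp_rot: [0.069, 0.703, -0.074, 0.704]
contact_force: [0.2, -0.7, -0.6]
opening: 0.007
```

```bash
python3 h.py
```

```text
3.05 [ 0.5795 -0.1523  0.1279] F [ 0.2 -0.7 -0.6] op 0.007
tool axes in tub
 [[ 0.001 -0.03   1.   ]
 [-0.006  1.     0.03 ]
 [-1.    -0.006  0.001]] tcp in tub mm [  2.3  59.4 127.9]
yaw err deg about tool x 1.74
pp [ 0.003 -0.175  1.509]; pm [ 0.016 -2.294  1.445]; sm [ 0.015 -2.366 -0.118]; mm [ 0.012 -2.199 -1.674]; mp [-1.000e-03 -8.000e-02 -1.609e+00]; sp [ 0.    -0.008 -0.047];
```

Emit:
drive_tool(
  series=[
    [[0.1,0,-0.05],[1.7,0,0]],
    [[0.1,0,0],[0,0,0]],
  ],
)

```text
time: 3.25
eef_pos: [0.5775, -0.1523, 0.118]
tcp_rot: [0.08, 0.702, -0.085, 0.703]
contact_force: [-1.1, 1.3, 1.7]
opening: 0.004
```

Emit:
drive_tool(
  series=[
    [[0.1,0,0],[0,0,0]],
    [[0.1,0,0],[0,0,0]],
  ],
)

```text
time: 3.45
eef_pos: [0.578, -0.1522, 0.1107]
tcp_rot: [0.081, 0.702, -0.085, 0.702]
contact_force: [-7.9, 2.8, 21.9]
opening: -0.002
```

Emit:
drive_tool(
  series=[
    [[0.04,0,0],[0,0,0]],
    [[-0.3,0,0],[0,0,0]],
    [[-0.2,-0.08,0.5],[0,0,0]],
    [[0,-0.08,0.7],[0,0,0]],
    [[0,0,0],[0,0,0]],
  ],
)

```text
time: 3.95
eef_pos: [0.6354, -0.1744, 0.1356]
tcp_rot: [0.081, 0.703, -0.085, 0.702]
contact_force: [0.1, -0.4, 0.5]
opening: 0.005
```

```bash
python3 h.py
```

```text
3.95 [ 0.6354 -0.1744  0.1356] F [ 0.1 -0.4  0.5] op 0.005
tool axes in tub
 [[-0.001  0.003  1.   ]
 [-0.006  1.    -0.003]
 [-1.    -0.006 -0.001]] tcp in tub mm [ 61.8  50.8 135.6]
yaw err deg about tool x -0.18
pp [-0.     0.046  0.323]; pm [ 0.011 -2.074  0.33 ]; sm [ 0.013 -2.199 -1.23 ]; mm [ 0.013 -2.084 -2.79 ]; mp [ 1.000e-03  3.600e-02 -2.797e+00]; sp [-0.     0.161 -1.237];
```

Emit:
drive_tool(
  series=[
    [[0,0.05,0.33],[0,0,0]],
    [[0.1,0,0.05],[0,0,0]],
    [[0.15,0,0],[0,0,0]],
    [[0,0,0],[0,0,0]],
  ],
)

```text
time: 4.35
eef_pos: [0.6525, -0.176, 0.1194]
tcp_rot: [0.082, 0.704, -0.085, 0.7]
contact_force: [0.6, 0.7, -0.1]
opening: -0.003
```

```bash
python3 h.py
```

```text
4.35 [ 0.6525 -0.176   0.1194] F [ 0.6  0.7 -0.1] op -0.003
tool axes in tub
 [[-0.006  0.003  1.   ]
 [-0.005  1.    -0.003]
 [-1.    -0.005 -0.006]] tcp in tub mm [ 78.8  53.2 119.4]
yaw err deg about tool x -0.19
pp [ 0.    -0.005 -0.016]; pm [ 0.011 -2.125 -0.009]; sm [ 0.02  -2.25  -1.569]; mm [ 0.028 -2.135 -3.129]; mp [ 0.017 -0.015 -3.136]; sp [ 0.008  0.11  -1.577];
```

Emit:
drive_tool(
  series=[
    [[0.1,0,0],[0,0,0]],
    [[0.1,0,0],[0,0,0]],
    [[0.1,0,0],[0,0,0]],
  ],
)

```text
time: 4.65
eef_pos: [0.6532, -0.1762, 0.1107]
tcp_rot: [0.081, 0.703, -0.085, 0.702]
contact_force: [-6.1, 3.3, 17.8]
opening: -0.001
```

Emit:
drive_tool(
  series=[
    [[0.06,0,0],[0,0,0]],
    [[-0.3,0,0],[0,0,0]],
    [[-0.2,-0.7,0],[0,0,0]],
    [[0,-0.8,0],[0,0,0]],
    [[0,-0.5,0],[0,0,0]],
  ],
)

```text
time: 5.15
eef_pos: [0.6294, -0.2716, 0.1393]
tcp_rot: [0.079, 0.702, -0.083, 0.703]
contact_force: [-0.2, -0.4, -0.1]
opening: 0.001
```

```bash
python3 h.py
```

```text
5.15 [ 0.6294 -0.2716  0.1393] F [-0.2 -0.4 -0.1] op 0.001
tool axes in tub
 [[ 0.001 -0.004  1.   ]
 [-0.006  1.     0.004]
 [-1.    -0.006  0.001]] tcp in tub mm [ 78.4 -45.1 139.3]
yaw err deg about tool x 0.22
pp [-1.100e-02  1.962e+00 -1.000e-03]; pm [ 0.001 -0.158 -0.009]; sm [ 0.    -0.272 -1.57 ]; mm [-1.000e-03 -1.460e-01 -3.129e+00]; mp [-0.014  1.974 -3.121]; sp [-0.013  2.088 -1.561];
```

Emit:
drive_tool(
  series=[
    [[0.1,-0.12,0],[0,0,0]],
    [[0.2,0,0],[0,0,0]],
    [[0.05,0,0],[0,0,0]],
    [[0,0,0],[0,0,0]],
  ],
)

```text
time: 5.55
eef_pos: [0.6268, -0.2784, 0.1204]
tcp_rot: [0.08, 0.702, -0.084, 0.702]
contact_force: [0.2, -0.5, 0.2]
opening: -0.0
```

```bash
python3 h.py
```

```text
5.55 [ 0.6268 -0.2784  0.1204] F [ 0.2 -0.5  0.2] op -0.0
tool axes in tub
 [[ 0.    -0.     1.   ]
 [-0.005  1.     0.   ]
 [-1.    -0.005  0.   ]] tcp in tub mm [ 77.4 -52.3 120.4]
yaw err deg about tool x 0.02
pp [-0.011  2.107  0.013]; pm [ 0.    -0.013  0.012]; sm [-0.    -0.133 -1.548]; mm [-1.000e-03 -1.200e-02 -3.108e+00]; mp [-0.012  2.108 -3.107]; sp [-0.012  2.227 -1.547];
```

Emit:
drive_tool(
  series=[
    [[0.1,0,0],[0,0,0]],
    [[0.1,0,0],[0,0,0]],
    [[0.1,0,0],[0,0,0]],
  ],
)

```text
time: 5.85
eef_pos: [0.6285, -0.2776, 0.1107]
tcp_rot: [0.077, 0.702, -0.084, 0.703]
contact_force: [-4.8, 1.8, 15.9]
opening: 0.001
```

Same stop height again, so this one is home. Next is side_m.

Emit:
drive_tool(
  series=[
    [[0.06,0,0],[0,0,0]],
    [[-0.3,0,0],[0,0,0]],
    [[-0.2,-0.05,-0.7],[0,0,0]],
    [[0,-0.08,-0.75],[0,0,0]],
    [[0,0,0],[0,0,0]],
  ],
)

```text
time: 6.35
eef_pos: [0.5563, -0.264, 0.1365]
tcp_rot: [0.074, 0.703, -0.082, 0.703]
contact_force: [-0.1, 1.5, 0.0]
opening: -0.002
```

```bash
python3 h.py
```

```text
6.35 [ 0.5563 -0.264   0.1365] F [-0.1  1.5  0. ] op -0.002
tool axes in tub
 [[ 0.002 -0.012  1.   ]
 [-0.01   1.     0.012]
 [-1.    -0.01   0.002]] tcp in tub mm [  5.5 -54.6 136.5]
yaw err deg about tool x 0.68
pp [-0.02   2.134  1.475]; pm [0.002 0.014 1.45 ]; sm [ 0.001 -0.087 -0.111]; mm [-0.003  0.051 -1.67 ]; mp [-0.025  2.171 -1.644]; sp [-0.024  2.272 -0.083];
```

Emit:
drive_tool(
  series=[
    [[0.1,-0.09,-0.11],[0.6,0,0]],
    [[0.2,0,0],[0,0,0]],
    [[0.1,0,0],[0,0,0]],
    [[0.1,0,0],[0,0,0]],
  ],
)

```text
time: 6.75
eef_pos: [0.5522, -0.2678, 0.1131]
tcp_rot: [0.077, 0.701, -0.085, 0.703]
contact_force: [-0.6, 0.5, 1.0]
opening: -0.0
```

```bash
python3 h.py
```

```text
6.75 [ 0.5522 -0.2678  0.1131] F [-0.6  0.5  1. ] op -0.0
tool axes in tub
 [[ 0.004 -0.002  1.   ]
 [-0.011  1.     0.002]
 [-1.    -0.011  0.004]] tcp in tub mm [  2.4 -59.2 113.1]
yaw err deg about tool x 0.12
pp [-0.019  2.241  1.517]; pm [0.005 0.121 1.512]; sm [-0.     0.005 -0.048]; mm [-0.008  0.128 -1.608]; mp [-0.032  2.248 -1.603]; sp [-0.027  2.365 -0.043];
```

Emit:
drive_tool(
  series=[
    [[0.1,0,0],[0,0,0]],
    [[0.06,0,0],[0,0,0]],
  ],
)

```text
time: 6.95
eef_pos: [0.5532, -0.2684, 0.1107]
tcp_rot: [0.077, 0.704, -0.084, 0.701]
contact_force: [-10.9, 6.1, 20.5]
opening: -0.001
```

Emit:
drive_tool(
  series=[
    [[-0.3,0,0],[0,0,0]],
    [[-0.2,0.1,-0.75],[0,0,0]],
    [[0,0,-0.8],[0,0,0]],
    [[0,0,0],[0,0,0]],
  ],
)

```text
time: 7.35
eef_pos: [0.48, -0.2457, 0.1347]
tcp_rot: [0.077, 0.704, -0.083, 0.701]
contact_force: [-0.2, -0.4, -0.5]
opening: -0.001
```

```bash
python3 h.py
```

```text
7.35 [ 0.48   -0.2457  0.1347] F [-0.2 -0.4 -0.5] op -0.001
tool axes in tub
 [[-0.003 -0.006  1.   ]
 [-0.01   1.     0.006]
 [-1.    -0.01  -0.003]] tcp in tub mm [-73.  -54.3 134.7]
yaw err deg about tool x 0.34
pp [-0.029  2.129  3.032]; pm [-0.008  0.009  3.02 ]; sm [-0.003 -0.102  1.459]; mm [-0.     0.027 -0.1  ]; mp [-0.021  2.147 -0.088]; sp [-0.026  2.258  1.473];
```

Emit:
drive_tool(
  series=[
    [[0.1,0.03,-0.11],[0,0,0]],
    [[0.2,0,0],[0,0,0]],
    [[0.1,0,0],[0,0,0]],
    [[0.1,0,0],[0,0,0]],
  ],
)

```text
time: 7.75
eef_pos: [0.4773, -0.2451, 0.1103]
tcp_rot: [0.075, 0.704, -0.084, 0.701]
contact_force: [-13.6, 1.7, 36.0]
opening: -0.004
```

Emit:
drive_tool(
  series=[
    [[0.1,0,0],[0,0,0]],
    [[0.06,0,0],[0,0,0]],
  ],
)

```text
time: 7.95
eef_pos: [0.4777, -0.2456, 0.1106]
tcp_rot: [0.076, 0.708, -0.081, 0.697]
contact_force: [-7.4, 8.6, 18.8]
opening: -0.002
```

```bash
python3 h.py
```

```text
7.95 [ 0.4777 -0.2456  0.1106] F [-7.4  8.6 18.8] op -0.002
tool axes in tub
 [[-0.014 -0.009  1.   ]
 [-0.009  1.     0.009]
 [-1.    -0.009 -0.014]] tcp in tub mm [-75.2 -54.8 110.6]
yaw err deg about tool x 0.54
pp [-0.063  2.127  3.083]; pm [-0.043  0.007  3.063]; sm [-0.02  -0.098  1.502]; mm [ 0.     0.037 -0.056]; mp [-0.019  2.157 -0.037]; sp [-0.043  2.262  1.524];
```

Now corner_mp.

Emit:
drive_tool(
  series=[
    [[-0.3,0,0],[0,-0.8,0]],
    [[-0.2,0.7,0],[0,0,0]],
    [[0,0.8,0],[0,0,0]],
    [[0,0.6,-0.05],[0,0,0]],
    [[0,0,0],[0,0,0]],
  ],
)

```text
time: 8.45
eef_pos: [0.5048, -0.1422, 0.135]
tcp_rot: [0.076, 0.701, -0.083, 0.704]
contact_force: [0.6, -0.5, 0.5]
opening: 0.004
```

```bash
python3 h.py
```

```text
8.45 [ 0.5048 -0.1422  0.135 ] F [ 0.6 -0.5  0.5] op 0.004
tool axes in tub
 [[ 0.005 -0.007  1.   ]
 [-0.009  1.     0.007]
 [-1.    -0.009  0.005]] tcp in tub mm [-72.7  52.  135. ]
yaw err deg about tool x 0.39
pp [ 1.600e-02 -1.000e-03  3.014e+00]; pm [ 0.036 -2.121  2.999]; sm [ 0.028 -2.23   1.439]; mm [ 0.019 -2.1   -0.121]; mp [-0.001  0.02  -0.106]; sp [0.006 0.13  1.455];
```

Emit:
drive_tool(
  series=[
    [[0.1,0.02,-0.11],[0,0,0]],
    [[0.2,0,0],[0,0,0]],
    [[0.1,0,0],[0,0,0]],
    [[0.1,0,0],[0,0,0]],
  ],
)

```text
time: 8.85
eef_pos: [0.5012, -0.1414, 0.1103]
tcp_rot: [0.078, 0.702, -0.083, 0.704]
contact_force: [-10.8, 8.2, 37.4]
opening: -0.002
```

Emit:
drive_tool(
  series=[
    [[0.08,0,0],[0,0,0]],
    [[0.06,0,0],[0,0,0]],
  ],
)

```text
time: 9.05
eef_pos: [0.5013, -0.1416, 0.1107]
tcp_rot: [0.081, 0.704, -0.082, 0.701]
contact_force: [-8.0, 5.5, 19.5]
opening: 0.003
```

Emit:
drive_tool(
  series=[
    [[-0.4,0,0],[0,0,0]],
    [[-0.8,0.2,-0.2],[0,0,0]],
    [[-0.8,0.3,-0.2],[0,0,0]],
    [[0,0.8,0],[0,0,0]],
    [[0,0,0],[0,0,0]],
  ],
)

```text
time: 9.55
eef_pos: [0.4968, -0.0776, 0.2115]
tcp_rot: [0.085, 0.705, -0.085, 0.699]
contact_force: [0.6, -0.6, -0.3]
opening: 0.0
```

```bash
python3 h.py
python3 - <<'E'
from plant import ctrl
import cv2
for n in ["wrist","top","scene"]:
    c=ctrl.read_camera(n);im=cv2.cvtColor(c["img"],cv2.COLOR_RGB2BGR)
    if n=="top": im=cv2.resize(im[130:260,280:440],None,fx=4,fy=4,interpolation=2)
    if n=="scene": im=cv2.resize(im[150:290,120:290],None,fx=4,fy=4,interpolation=2)
    cv2.imwrite(f"pics/{n}2.png",im)
E
```

```text
9.55 [ 0.4968 -0.0776  0.2115] F [ 0.6 -0.6 -0.3] op 0.0
tool axes in tub
 [[-0.008  0.008  1.   ]
 [-0.001  1.    -0.008]
 [-1.    -0.001 -0.008]] tcp in tub mm [-95.3 113.1 211.5]
yaw err deg about tool x -0.47
pp [-0.026 -1.173  3.477]; pm [-0.025 -3.293  3.494]; sm [-0.013 -3.426  1.935]; mm [-1.000e-03 -3.319e+00  3.750e-01]; mp [-0.002 -1.199  0.357]; sp [-0.014 -1.066  1.916];
```

View pics/wrist2.png

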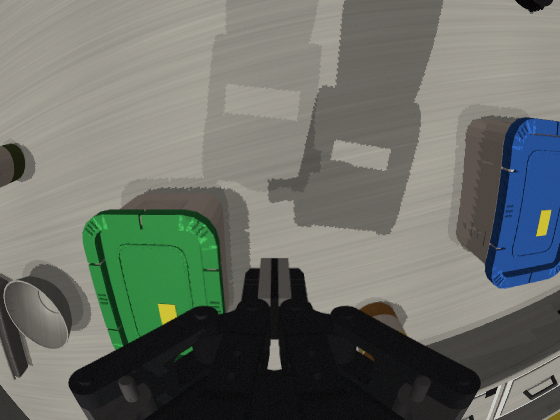

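View pics/top2.png

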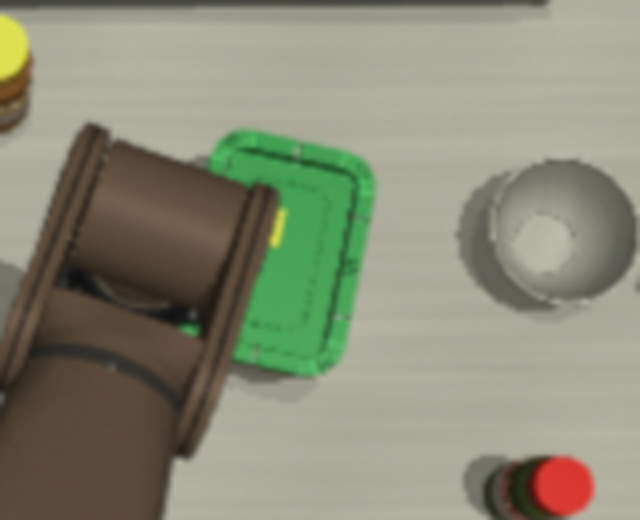

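View pics/scene2.png

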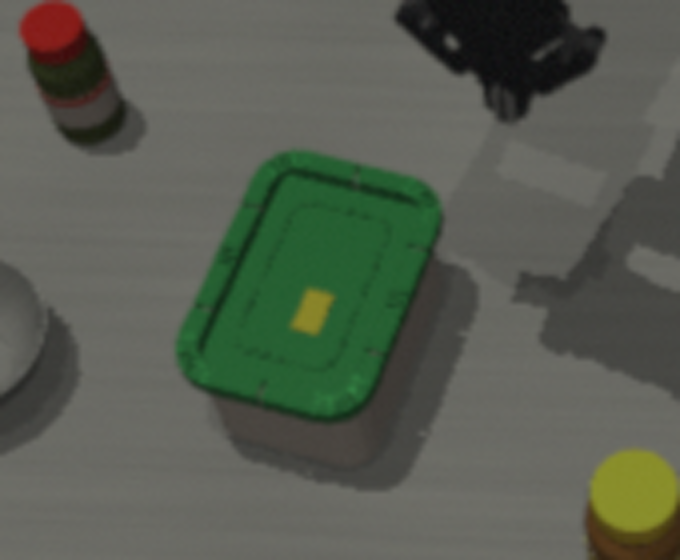

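All sections look level and the tub hasn't moved. One closer wrist view of the whole lid from its +x side will confirm this.

Emit:
drive_tool(
  series=[
    [[0,-0.3,0.8],[0,0,0]],
    [[0,-0.3,0.9],[0,0,0]],
    [[0,-0.3,0.9],[0,0,0]],
    [[0,-0.3,0.9],[0,0,0]],
    [[0,-0.3,0.9],[0,0,0]],
  ],
)

```text
time: 10.2
eef_pos: [0.6891, -0.2136, 0.1967]
tcp_rot: [0.088, 0.711, -0.087, 0.693]
contact_force: [0.2, -0.0, 0.5]
opening: -0.0
```

Emit:
drive_tool(
  series=[
    [[0.3,-0.5,0.4],[0,0,0]],
    [[0.3,-0.3,0],[0,0,0]],
    [[0.2,0,0],[0,0,0]],
    [[0,0,0],[0,0,0]],
  ],
)

```text
time: 10.6
eef_pos: [0.6964, -0.267, 0.1449]
tcp_rot: [0.093, 0.713, -0.089, 0.689]
contact_force: [0.0, 0.5, -0.1]
opening: -0.002
```

```bash
python3 h.py
python3 - <<'E'
from plant import ctrl
import cv2
c=ctrl.read_camera("wrist");im=cv2.cvtColor(c["img"],cv2.COLOR_RGB2BGR)
cv2.imwrite("pics/wrist3.png",im)
E
```

```text
10.6 [ 0.6964 -0.267   0.1449] F [ 0.   0.5 -0.1] op -0.002
tool axes in tub
 [[-0.034  0.025  0.999]
 [ 0.002  1.    -0.025]
 [-0.999  0.001 -0.034]] tcp in tub mm [142.5 -25.2 144.9]
yaw err deg about tool x -1.41
pp [ 0.047  1.532 -1.327]; pm [ 0.043 -0.588 -1.275]; sm [ 0.096 -0.746 -2.831]; mm [ 0.15  -0.664 -4.392]; mp [ 0.153  1.455 -4.445]; sp [ 0.1    1.613 -2.889];
```

View pics/wrist3.png

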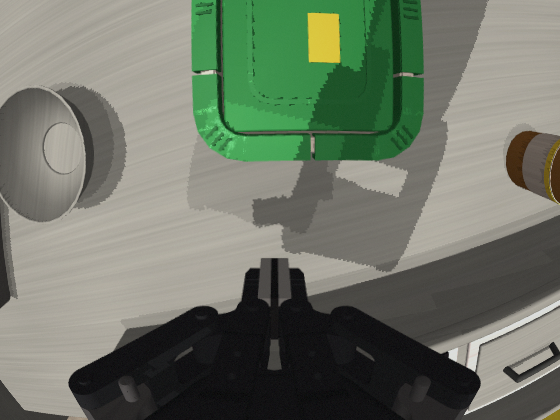

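Emit:
drive_tool(
  series=[
    [[-0.7,0,0],[0,0,0]],
    [[-0.7,0,0],[0,0,0]],
    [[0,0,0],[0,0,0]],
    [[0,0,0],[0,0,0]],
    [[0,0,0],[0,0,0]],
  ],
)

```text
time: 11.15
eef_pos: [0.6962, -0.2616, 0.2193]
tcp_rot: [0.091, 0.714, -0.087, 0.689]
contact_force: [-0.3, -0.1, -0.0]
opening: -0.002
```

Run:
```python
from plant import ctrl
print(ctrl.get_state()["contact_force"],ctrl.sign_off())
```

```text
the job is handed in; nothing more can be done
[-0.26284963 -0.06067998 -0.03901305] None
```

I pressed all six lid sections down with the shut fingertips and handed the job in at about 11 s of the 42 s allowed. The order was side_p, corner_pp, corner_pm, side_m, corner_mm, corner_mp.

- **Force and height:** Every press ended on a rigid stop with 16–37 N upward, more than the roughly 10 N a loose section takes. Each stopped with the TCP at 0.110–0.111 m, which puts the fingertips at about 0.100 m, the home height.
- **Pictures afterwards:** The lid looked level, the tub hadn't visibly moved, and the bystanders in view (bowl, spice and herb jars, blue tub) stood where they were. The squeeze bottle, pizza cutter and lid stack weren't checked again, but the arm only passed over that area at height.
- **At hand-in:** The arm stood clear of everything, with contact force near zero.
- **Disagreements:** My first wrist-camera fit of the tub was about 6 mm off in x from the other two cameras because I misread the pixels. After re-reading them it agreed to about 3 mm. No other check failed, but the joint values themselves can't be read.

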